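Draw a dose with the bottle-top dispenser and hold it

TASK

Make the bottle-top reagent dispenser draw its set dose: swing the locking arm well clear of the piston head (at least a quarter turn), then take the head and draw the piston slowly straight up, without wrenching the barrel or shifting the bottle, until the lower edge of the head stands level with the dose pointer on the scale column. The piston sinks back if released, so finish still holding it there while the barrel fills; leave the pointer as it is set and the things round about where they are.

Things in the scene. Friction and masses are not known exactly. Their poses are not given: they have to be found in the camera images.
- dispenser: Bottle-top dispenser: brown glass bottle 86 mm wide in a round grey stand (150 mm wide), black collar, clear upright barrel, flat metal scale column beside it; 4.5 kg, 290 mm high, standing loose. Origin: centre of the stand's underside, on the barrel's axis, z up. Column 42 mm from the axis towards this body's +y; thin spout towards -x, -y. Grip the head with fingers closing along this body's x.
- piston_grip (a point): Piston head: white ribbed cylinder 31 mm wide; this point is on its axis, half-way up the ribs. Head: from 27 mm below (lower edge, a flange 38 mm wide, 4.5 mm thick) to 19 mm above. Below, a 17 mm rod goes 68 mm deep into the 18.6 mm bore, at the start resting on its floor. Loose in the bore, about 90 g, falls back if let go. z up along the rod.
- piston_rim (a point): Centre of the lower edge (underside of the flange) of the piston's head; this height is to be brought level with pointer_tip.
- barrel_mouth (a point): Centre of the mouth of the clear barrel (35 mm wide at its white top ring), 212 mm above the stand's underside. At the start the head's lower edge is 6 mm above it.
- pointer_tip (a point): Tip of the dose pointer, a thin black blade (2 mm thick) on a small black clamp on the scale column, 21.5 mm from the piston's axis, aimed at it. Its height is the height to which the lower edge of the head must rise. Stiff clamp; not to be moved.
- dose_pointer (a joint): Height of the dose pointer above the lower edge of the seated head, in m (between 0.020 and 0.040): the lift needed.
- piston_lock (a joint): Locking arm: 0 = straight across the top of the head, 1.5 mm above it, blocking it (starts at 0 to 0.22); grows to 2.4 rad as it swings clear, clockwise from above, over the dispenser's -x side. Stays where left; turning takes about 0.03 N m.
- lock_peg (a point): Black upright thumb peg near the end of the locking arm, 11 mm in diameter, 18 mm tall; this point is on its axis, half-way up. The flat steel arm (6 mm thick, 16 mm wide at this end) lies 9 to 15 mm below this point. The peg can be pinched or pushed round.
- lock_pivot (a point): Point on the locking arm's upright turning axis, at the height of the peg's middle; the peg travels on a 50 mm radius about it.
- rack: Bystander: white tube rack 56 x 136 x 69 mm with four capped tubes (about 100 mm high with them); origin at the centre of its underside.
- lab_timer: Bystander: small white timer 66 x 62 x 22 mm; origin at the centre of its underside.
- dish: Bystander: lidded petri dish 61 mm across, 14 mm high; origin at the centre of its underside.
- slide_box: Bystander: slide box 87 x 100 x 34 mm; origin at the centre of its underside.
- tweezers: Bystander: steel forceps 124 mm long lying flat; origin at the centre of its underside.
Things that resemble listed ones, but are neither listed nor needed, are in the scene too. What is shaped like the part that bears piston_grip but purple or red is not meant.

How it is judged:
On the way, in this order (a step that is already met when the one before it is completed fails the run):
1. the locking arm is swung clear of the head while the piston is still seated (value of joint piston_lock above 1.3 rad and z of piston_rim in the frame of barrel_mouth below 0.011 m), for 0.2 s.
2. the piston, held by the fingers, has its head's lower edge level with the pointer (z of piston_rim in the frame of pointer_tip between -0.004 and 0.004 m and contact force between the fingers and piston above 1 N), for 0.3 s.
At the end, for the whole second after the job is handed in: The fingers hold the piston with the lower edge of its head within 4 mm of the pointer's height, upright (3.4 degrees) and centred in the bore (4 mm) with under 15 N between it and the dispenser; the locking arm is swung more than 1.3 rad clear; the bottle stands flat on the worktop (all of step 2 and horizontal distance between piston_rim and barrel_mouth below 0.004 m and angle between the z axis of piston_rim and the z axis of dispenser, either way round below 0.06 rad and contact force between piston and dispenser below 15 N and value of joint piston_lock above 1.3 rad and height (world z) of dispenser below 0.003 m and angle between dispenser's own z axis and vertical below 0.03 rad); the arm keeps its last pose, push and grip.
It fails at once if the piston is wrenched or jammed in the barrel or against the lock (over 40 N between piston and dispenser) (contact force between piston and dispenser above 40 N).
It fails at once if the piston is jerked or dropped (over 0.2 m/s) or pulled out of the barrel (linear speed of piston above 0.2 m/s or z of piston_rim in the frame of barrel_mouth above 0.062 m).
It fails at once if the bottle is shifted (over 15 mm), lifted or tipped (distance of dispenser from where it was at the start of the episode above 0.015 m or angle between dispenser's own z axis and vertical above 0.1 rad).
It fails at once if the dose pointer is moved (velocity of joint dose_pointer above 0.03 m/s or not (velocity of joint dose_pointer above -0.03 m/s)).
It fails at once if a bystander is knocked about (over 20 mm) (distance of any of rack, lab_timer, dish, slide_box, tweezers from where it was at the start of the episode above 0.02 m).
It also fails if it takes over 40 s, if anything falls off the work surface, if the arm or the gripper's body presses on something with over 40 N, if the wrist force passes 120 N, or if a joint passes its speed limit or range.

ROBOT

A 7-joint arm with a two-finger parallel gripper is mounted at the origin on a cart in front of the work surface, level with it; the furniture and walls round the work are solid. World frame = base frame: x ahead of the robot, y to its left, z up, the work surface at z = 0. Lengths are in m, angles in rad, forces in N, time in s.
With the tool pointing down it reaches from about 0.425 to 0.95 m from the base axis. Payload 4.7 kg.
Tool frame: the origin (TCP) lies midway between the tips of the shut fingers; the grasp point (between the pads) lies 19 mm behind it; z points along the fingers, y is the line along which they close (so a half turn about z gives the same grasp; the last joint's range is limited). The gripper opens to 87 mm and grips with 3 to 60 N. Pads are 19 mm wide; open, the fingers measure 117 mm over their backs; the gripper's body (75 mm by 190 mm) begins 51 mm behind the grasp point.
Start: joints at [1.236, 0.469, -0.049, 1.532, 0.024, 1.141, -0.082], TCP at [0.203, -0.644, 0.223] pointing down, gripper open.
Joint ranges: [-2.59, 2.59], [-0.33, 1.99], [-1.39, 1.29], [0.1, 2.45], [-1.04, 4.18], [0.21, 1.99], [-2.66, 2.66]. Speed limits (rad/s): [2.57, 2.57, 3.14, 3.14, 3.14, 3.14, 3.14].

INTERFACE

Orientations are given as a rotation vector (axis times angle).
In Python, from workcell import robot, viewer gives the robot as it stands.
- The arm moves only by the tool jog_arm, never from a script. Its argument "increments" is a list of rows, each a list of 3 entries, a list of its own where there are three numbers: the shift along the world's x, y, z in m, then the turn about the world's z in rad, then the opening in per cent of the stroke, from 0 (shut) to 100 (fully open). A call has 1 to 8 rows; each row is the pose to reach, as a shift and turn from the pose commanded when the call began; what a row does not reach only later rows make up. A row lasts 1/10 s, in which the tool goes at most 50 mm and 8.59 degrees, less where a joint would pass 70% of its speed; a pose out of reach is approached as far as the arm can. A call with a gripper value outside its range is refused whole. The fingers move at their own pace and stop on an object; "grip_force" is the grip in N (left out, the last holds). Time passes only in rows, so rows that repeat a pose let the fingers close. It gives the time, the measured TCP pose, the force, the opening and the grip force at its end, in the units of the state.
- robot.observe(): the state, without advancing time (a new reading comes with each control period).
- viewer.camera(name): name is "scene" or "top" or "wrist"; returns a dict with "color" (480x640x3 uint8, red, green, blue), "mtx" (3x3 intrinsics, pixels), "xyz" and "attitude" of the camera in the world. Camera axes: x right, y down, z forward; pixel columns grow to the right and rows downward; lengths in m; the calibration is good to about 2 mm. A picture is of the moment at which its call begins. There is no depth.
- robot.hand_in(): hands the job in; it is judged then, once.
The state is a dict: "clock": time; "joints": joint angles; "qd": joint speeds; "joint_torque": joint torques, N m; "tool_pos": TCP position; "eef_rot": TCP orientation; "wrist_force": force on the tool from outside, world axes, zero at the start; "ft_torque": the same for the moment, N m; "grip_width": opening from 0.0 (shut) to 1.0 (fully open); "finger_force": force on a finger pad.
Only numpy, scipy, OpenCV 4.12 (cv2) and the standard library are available. Lean on these libraries where they do the work, as an engineer would, in place of code of your own. Each camera call takes 0.05 s, during which the arm holds its last target. There are 200 camera calls.

## Working session

There is one attempt and no reset: what is moved stays moved. The work goes in short steps, Python scripts to look and compute and a tool call to move; the robot and the scene stay as the last step left them, time stands still between calls to the robot, and variables do not carry over. Pictures are saved under pics/ and viewed, at most 10 in all, crops included, and the job is handed in when it is done.

Besides the shell and the picture viewer there is one more tool, called after "Call:" by a JSON object that holds its "name" and its "arguments", one argument or row to a line. jog_arm: Moves the arm, as the interface text tells. Its arguments: {"type":"object","properties":{"increments":{"type":"array","items":{"type":"array"}},"grip_force":{"type":"number"}},"required":["increments"]}

```bash
mkdir -p pics
cat > h.py <<'E'
import numpy as np, cv2
from scipy.spatial.transform import Rotation as R
from workcell import robot, viewer
def cam(n,save=None):
    c=viewer.camera(n)
    if save: cv2.imwrite('pics/'+save,c['color'][:,:,::-1])
    return c
def rot(c):
    a=np.array(c['attitude'],float)
    return a if a.shape==(3,3) else R.from_rotvec(a).as_matrix() if a.size==3 else R.from_quat(a).as_matrix()
def ray(c,u,v):
    d=rot(c)@np.linalg.inv(c['mtx'])@[u,v,1]; return np.array(c['xyz']),d/np.linalg.norm(d)
def onz(c,u,v,z):
    o,d=ray(c,u,v); return o+d*(z-o[2])/d[2]
def proj(c,p):
    q=np.array(c['mtx'])@rot(c).T@(np.array(p)-c['xyz']); return q[:2]/q[2]
def two(c1,p1,c2,p2):
    o,d=ray(c1,*p1);q,e=ray(c2,*p2)
    s,t=np.linalg.lstsq(np.c_[d,-e],q-o,rcond=None)[0]
    return (o+s*d+q+t*e)/2, np.linalg.norm(o+s*d-q-t*e)
E
python3 - <<'E'
from h import *
s=cam('scene','s0.png');t=cam('top','t0.png')
for c in(s,t): print(c['xyz'],c['attitude'],np.array(c['mtx']).round(1).tolist())
print(robot.observe())
E
```

```text
[-0.10964548  0.48010784  0.87055725] [-1.01525879  2.29670414 -1.16516701] [[557.3, 0.0, 322.4], [0.0, 557.3, 245.3], [0.0, 0.0, 1.0]]
[ 0.4109333  -0.17032593  1.16038774] [-2.14590161  2.08430251 -0.21768172] [[456.2, 0.0, 322.0], [0.0, 456.2, 241.4], [0.0, 0.0, 1.0]]
{'clock': 0.1, 'joints': array([ 1.23608532,  0.46937942, -0.04861216,  1.53354053,  0.02409773,
        1.14101444, -0.08233414]), 'qd': array([ 0.00191686, -0.00235338, -0.00108261, -0.00285321, -0.00038964,
        0.00131894,  0.00029927]), 'joint_torque': array([ 4.67009140e-04, -5.09171999e+01, -8.13126820e-02, -2.36829919e+01,
       -6.14177668e-02,  3.44560272e-02,  7.45268585e-05]), 'tool_pos': array([ 0.20308461, -0.64317053,  0.22160624]), 'eef_rot': array([-3.10322952e+00, -4.78247311e-01,  4.98533563e-04]), 'wrist_force': array([-0.72035122,  0.05222963, -0.84155316]), 'ft_torque': array([-0.02758351, -0.02413915,  0.03653543]), 'finger_force': 0.0, 'grip_width': 0.9936986960791004}
```

View pics/s0.png

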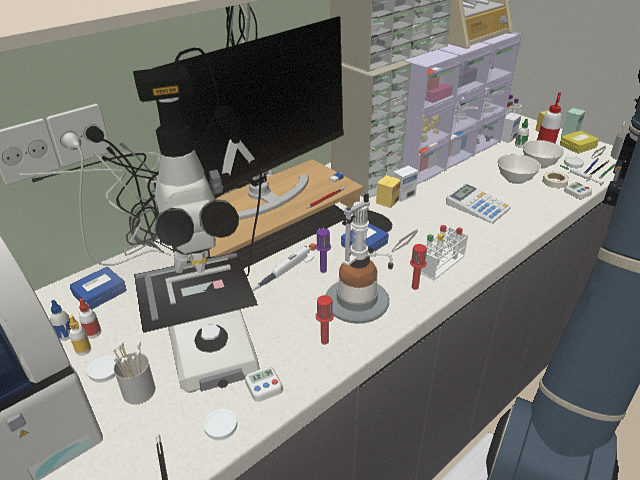

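View pics/t0.png

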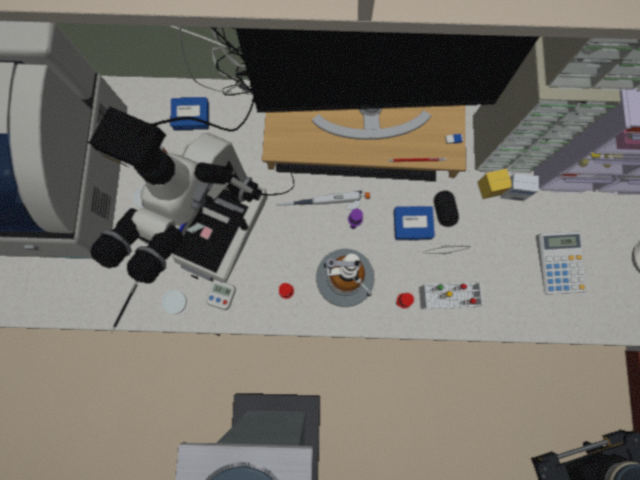

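Candidates for the piston head: the white head on the bottle at scene (360,215) / top (348,268); purple lookalike at scene (323,240); red lookalikes at scene (325,308) and (418,255). The description fits only the white one on the brown bottle in the grey stand. I'll check it in a close crop.

Run:
```python
import cv2,numpy as np
s=cv2.imread('pics/s0.png')[185:325,310:410];t=cv2.imread('pics/t0.png')[235:315,305:385]
s=cv2.resize(s,None,fx=4,fy=4,interpolation=2);t=cv2.resize(t,(400,400),interpolation=2)
o=np.zeros((560,800,3),np.uint8);o[:,:400]=s;o[:400,400:]=t
cv2.imwrite('pics/c0.png',o)
```

```text
(no output)
```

View pics/c0.png

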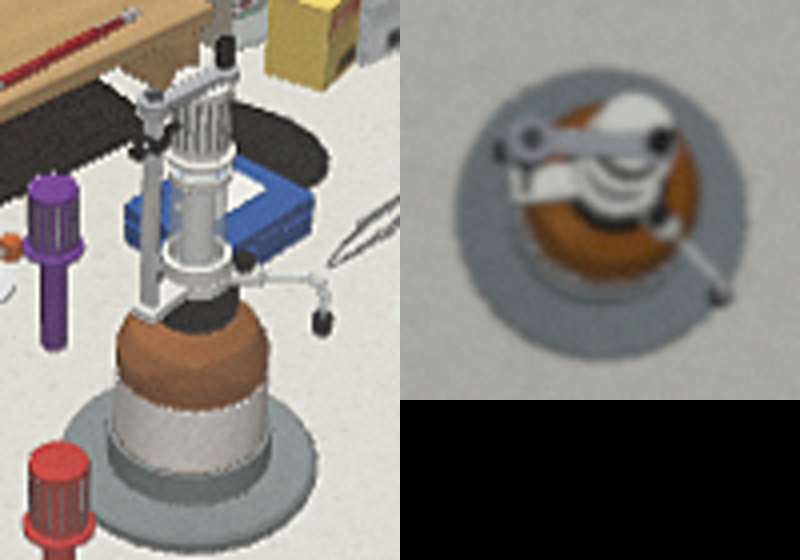

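Run:
```python
from h import *
s=cam('scene');t=cam('top')
print('stand ctr',onz(t,345.2,277.6,0.012),onz(t,345.2,277.6,0.0))
print('peg top',onz(t,357.4,263.4,.29), two(s,(366.7,195),t,(357.4,263.4)))
print('pivot',onz(t,331,262.4,.275), two(s,(348,209.5),t,(331,262.4)))
# stand by colour
im=t['color'];hsv=cv2.cvtColor(im,cv2.COLOR_RGB2HSV)[225:325,295:395]
g=im[225:325,295:395].astype(int)
m=((g.max(2)<150)).astype(np.uint8)
cs,_=cv2.findContours(m,0,2);c=max(cs,key=cv2.contourArea)
e=cv2.fitEllipse(cv2.convexHull(c));print(e); print(onz(t,e[0][0]+295,e[0][1]+225,0.01))
print(R.from_rotvec(robot.observe()['eef_rot']).as_matrix().round(3))
```

```text
stand ctr [ 0.55575066 -0.23041124  0.012     ] [ 0.55726391 -0.2310391   0.        ]
peg top [ 0.54890122 -0.23889499  0.29      ] (array([ 0.5506473 , -0.23792171,  0.28774249]), np.float64(0.003597805663380136))
pivot [ 0.55174027 -0.18823023  0.275     ] (array([ 0.55304606, -0.18732989,  0.27367026]), np.float64(0.002852215671131732))
((49.89839553833008, 52.68944549560547), (59.348514556884766, 60.34789276123047), 114.764404296875)
[ 0.5557529  -0.22975606  0.01      ]
[[ 0.954  0.301 -0.   ]
 [ 0.301 -0.954  0.001]
 [-0.    -0.001 -1.   ]]
```

The crop shows the white ribbed head, under the steel lock arm with its black peg, on the brown bottle; the pivot is over the column and the spout goes to −x, −y. So the choice is right. Axis is about (0.556, −0.230), pivot (0.552, −0.188), peg (0.550, −0.238), body yaw about +0.09. Next I go above it.

Call:
{"name": "jog_arm", "arguments": {
  "increments": [
    [[0, 0, 0.05], 0, 100],
    [[0, 0, 0.1], 0, 100],
    [[0, 0, 0.15], 0, 100],
    [[0, 0, 0.2], 0.1, 100],
    [[0.03, 0.03, 0.2], 0.25, 100],
    [[0.06, 0.06, 0.2], 0.4, 100],
    [[0.09, 0.09, 0.2], 0.55, 100],
    [[0.12, 0.12, 0.2], 0.7, 100]
  ]
}}

```text
clock: 1.0
tool_pos: [0.3242, -0.5223, 0.4225]
eef_rot: [-2.748, -1.522, 0.0]
wrist_force: [-0.1, 0.3, 0.2]
grip_width: 1.0
finger_force: 0.0
```

Call:
{"name": "jog_arm", "arguments": {
  "increments": [
    [[0.03, 0.04, 0], 0.1, 100],
    [[0.06, 0.07, 0], 0.2, 100],
    [[0.09, 0.11, 0], 0.3, 100],
    [[0.12, 0.15, 0], 0.4, 100],
    [[0.15, 0.18, 0], 0.5, 100],
    [[0.18, 0.22, 0], 0.6, 100],
    [[0.21, 0.25, 0], 0.65, 100],
    [[0.22, 0.28, 0], 0.65, 100]
  ]
}}

```text
clock: 1.8
tool_pos: [0.5453, -0.2412, 0.4217]
eef_rot: [-2.12, -2.317, -0.002]
wrist_force: [0.5, -0.0, 0.3]
grip_width: 0.999
finger_force: 0.0
```

Run:
```python
from h import *
w=cam('wrist','w1.png');print(w['xyz'],rot(w).round(3))
for p in [(.550,-.238,.29),(.552,-.188,.272),(.556,-.23,.264),(.556,-.23,0)]: print(proj(w,p))
M=R.from_rotvec(robot.observe()['eef_rot']).as_matrix();print(np.arctan2(M[1,1],M[0,1]))
```

```text
[ 0.53927284 -0.1693127   0.58448591] [[ 0.996  0.084  0.024]
 [ 0.088 -0.961 -0.263]
 [ 0.     0.264 -0.965]]
[324.67125572 227.22679691]
[333.14530577 156.63554756]
[332.68000682 210.47707467]
[326.36220663 174.76360194]
0.09654055615349244
```

View pics/w1.png

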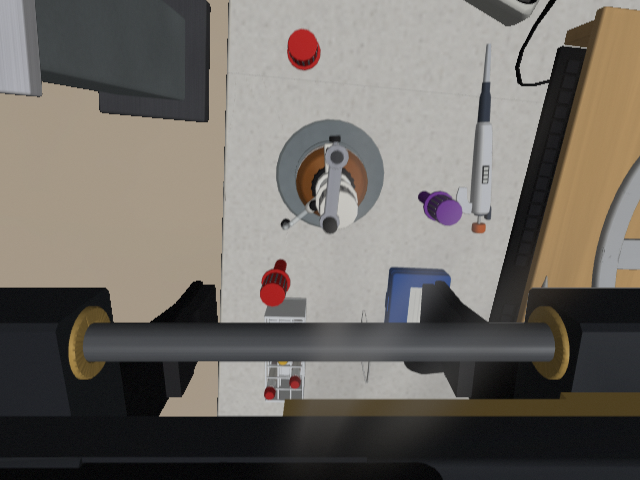

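The wrist view shows the peg top at (330,225), the pivot at (336,157), the stand centre near (330,174), the head to the right of the arm and the red/purple lookalikes standing clear. I'll refine from these.

Run:
```python
from h import *
w=cam('wrist')
print('peg',onz(w,330,225,.29),'piv',onz(w,336.5,157,.2735))
im=w['color'].astype(int)
g=im[100:245,260:400]
# stand: greyish mid tone, bluish
m=((g.max(2)<150)).astype(np.uint8)
cs,_=cv2.findContours(m,0,2);c=max(cs,key=cv2.contourArea)
(x,y),ax,a=cv2.fitEllipse(cv2.convexHull(c));print(x+260,y+100,ax,'stand',onz(w,x+260,y+100,.01))
# head: white blob right of arm
m=(g.min(2)>205).astype(np.uint8)
cv2.imwrite('pics/w1c.png',cv2.resize(w['color'][120:245,270:395,::-1],(600,600),interpolation=2))
```

```text
peg [ 0.55506425 -0.22873464  0.29      ] piv [ 0.55542136 -0.18054212  0.2735    ]
327.5255813598633 182.47542572021484 (105.9228515625, 116.1495590209961) stand [ 0.55997955 -0.23096763  0.01      ]
```

View pics/w1c.png

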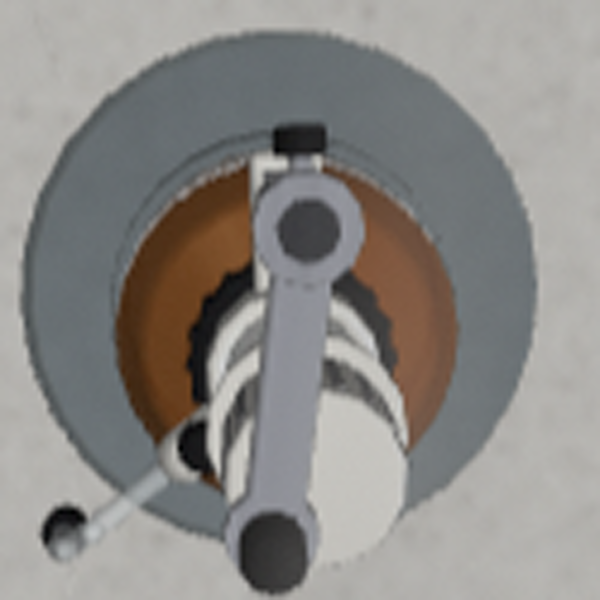

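Crop positions (full-frame pixels): peg top (326.9,234.6), pivot (334.2,168), head-top centre about (337.4,220). The arm had settled a little since the first shot, so I recompute with the current pose.

Run:
```python
from h import *
w=cam('wrist');print(w['xyz'],robot.observe()['tool_pos'])
P=onz(w,326.9,234.6,.29);V=onz(w,334.2,168,.2735);H=onz(w,337.4,220.2,.264)
print(P,V,H,P-V,H-V,np.hypot(*(P-V)[:2]),np.hypot(*(H-V)[:2]))
print(proj(w,P+[0,0,-.0]))
cv2.imwrite('pics/x.png',cv2.resize(w['color'][120:245,270:395,::-1],(600,600)))
a=cv2.imread('pics/x.png').astype(int);b=cv2.imread('pics/w1c.png').astype(int);print(abs(a-b).mean(), np.abs(cv2.imread('pics/w1.png').astype(int)-w['color'][:,:,::-1]).mean())
```

```text
[ 0.53875576 -0.16565794  0.58546829] [ 0.54419709 -0.2407433   0.42256772]
[ 0.55235156 -0.23944489  0.29      ] [ 0.55344457 -0.19197509  0.2735    ] [ 0.56069746 -0.23338813  0.264     ] [-0.00109302 -0.0474698   0.0165    ] [ 0.00725288 -0.04141304 -0.0095    ] 0.04748237762523703 0.04204336348801694
[326.9 234.6]
12.224475925925926 4.487154947916666
```

Call:
{"name": "jog_arm", "arguments": {
  "increments": [
    [[0.008, 0.002, -0.03], 0.04, 60],
    [[0.008, 0.002, -0.07], 0.04, 60],
    [[0.008, 0.002, -0.1], 0.04, 60],
    [[0.008, 0.002, -0.12], 0.04, 50],
    [[0.008, 0.002, -0.135], 0.04, 50],
    [[0.008, 0.002, -0.143], 0.04, 50],
    [[0.008, 0.002, -0.143], 0.04, 50],
    [[0.008, 0.002, -0.143], 0.04, 50]
  ],
  "grip_force": 5
}}

```text
clock: 2.75
tool_pos: [0.5518, -0.2421, 0.2806]
eef_rot: [2.078, 2.354, 0.001]
wrist_force: [-0.2, 0.1, 0.5]
grip_width: 0.505
finger_force: 0.0
```

Run:
```python
from h import *
w=cam('wrist');cv2.imwrite('pics/w2.png',w['color'][:,:,::-1]);print(robot.observe()['tool_pos'],w['xyz'])
print(proj(w,robot.observe()['tool_pos']))
```

```text
[ 0.55191466 -0.24200543  0.28084364] [ 0.54288411 -0.17017115  0.44320723]
[318.08178354 304.22445352]
```

View pics/w2.png

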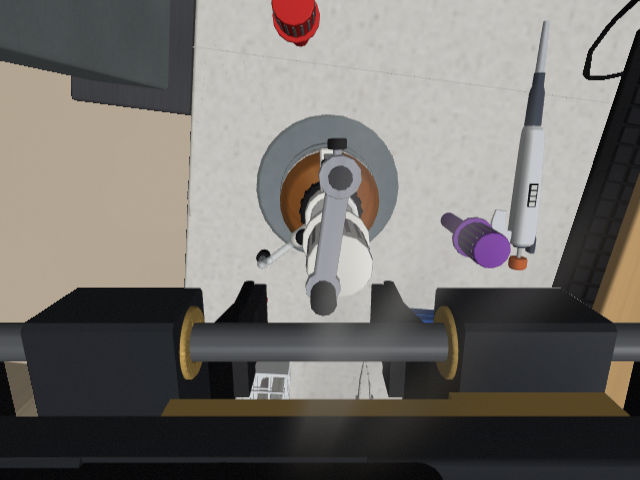

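The peg top is at (323,295), between the two fingers; pivot (341,178), head-top centre about (340,262), all untouched. A small correction, then pinch.

Run:
```python
from h import *
w=cam('wrist')
P=onz(w,323,295,.29);V=onz(w,341,178,.2735);H=onz(w,340,262,.264)
print(P,V,H,P-V,H-V,robot.observe()['tool_pos'])
```

```text
[ 0.55304459 -0.23375034  0.29      ] [ 0.55493461 -0.1885094   0.2735    ] [ 0.56042226 -0.22747859  0.264     ] [-0.00189002 -0.04524094  0.0165    ] [ 0.00548765 -0.03896919 -0.0095    ] [ 0.55195343 -0.24192374  0.28090121]
```

Call:
{"name": "jog_arm", "arguments": {
  "increments": [
    [[0.001, 0.004, -0.001], 0, 50],
    [[0.001, 0.004, -0.001], 0, 10],
    [[0.001, 0.004, -0.001], 0, 5],
    [[0.001, 0.004, -0.001], 0, 5],
    [[0.001, 0.004, -0.001], 0, 5],
    [[0.001, 0.004, -0.001], 0, 5],
    [[0.001, 0.004, -0.001], 0, 5]
  ],
  "grip_force": 5
}}

```text
clock: 3.55
tool_pos: [0.5524, -0.2377, 0.2786]
eef_rot: [2.078, 2.356, 0.0]
wrist_force: [0.5, -0.0, -0.7]
grip_width: 0.12
finger_force: 5.0
```

Call:
{"name": "jog_arm", "arguments": {
  "increments": [
    [[-0.004, 0, 0], 0, 5],
    [[-0.008, 0.001, 0], 0, 5],
    [[-0.013, 0.002, 0], 0, 5],
    [[-0.0175, 0.004, 0], 0, 5],
    [[-0.022, 0.006, 0], 0, 5],
    [[-0.026, 0.009, 0], 0, 5],
    [[-0.03, 0.012, 0], 0, 5],
    [[-0.034, 0.015, 0], 0, 5]
  ]
}}

```text
clock: 4.35
tool_pos: [0.5181, -0.2223, 0.2787]
eef_rot: [2.078, 2.356, 0.001]
wrist_force: [1.8, -0.7, -0.5]
grip_width: 0.117
finger_force: 5.0
```

Low forces; I continue the arc.

Call:
{"name": "jog_arm", "arguments": {
  "increments": [
    [[-0.003, 0.004, 0], 0, 5],
    [[-0.006, 0.008, 0], 0, 5],
    [[-0.0085, 0.0125, 0], 0, 5],
    [[-0.0105, 0.017, 0], 0, 5],
    [[-0.012, 0.0215, 0], 0, 5],
    [[-0.013, 0.0265, 0], 0, 5]
  ]
}}

```text
clock: 4.95
tool_pos: [0.5047, -0.1961, 0.2786]
eef_rot: [-2.078, -2.355, 0.001]
wrist_force: [0.1, -1.5, 1.4]
grip_width: 0.117
finger_force: 5.0
```

Call:
{"name": "jog_arm", "arguments": {
  "increments": [
    [[-0.0005, 0.005, 0], 0, 5],
    [[-0.0007, 0.01, 0], 0, 5],
    [[0, 0.015, 0], 0, 5],
    [[0.0006, 0.02, 0], 0, 5],
    [[0.002, 0.0245, 0], 0, 5],
    [[0.002, 0.0245, 0], 0, 5]
  ]
}}

```text
clock: 5.55
tool_pos: [0.5048, -0.1694, 0.2782]
eef_rot: [-2.072, -2.352, 0.004]
wrist_force: [-7.7, 2.3, 5.2]
grip_width: 0.119
finger_force: 5.0
```

Call:
{"name": "jog_arm", "arguments": {
  "increments": [
    [[-0.003, 0, 0], 0, 5],
    [[-0.003, 0, 0], 0, 30],
    [[-0.003, 0, 0], 0, 30],
    [[-0.003, 0, 0], 0, 30],
    [[-0.003, 0, 0.03], 0, 30],
    [[-0.003, 0, 0.08], 0, 30],
    [[0.03, -0.03, 0.11], 0, 70],
    [[0.058, -0.06, 0.13], 0, 70]
  ]
}}

```text
clock: 6.35
tool_pos: [0.5666, -0.2312, 0.4124]
eef_rot: [2.073, 2.354, 0.003]
wrist_force: [1.5, -0.7, 0.3]
grip_width: 0.405
finger_force: 0.0
```

Call:
{"name": "jog_arm", "arguments": {
  "increments": [
    [[0, -0.015, 0.02], 0, 70],
    [[0, -0.015, 0.02], 0, 70],
    [[0, -0.015, 0.02], 0, 70]
  ]
}}

```text
clock: 6.65
tool_pos: [0.5652, -0.2458, 0.4278]
eef_rot: [-2.077, -2.355, -0.001]
wrist_force: [0.5, 0.1, -0.7]
grip_width: 0.651
finger_force: 0.0
```

Run:
```python
from h import *
w=cam('wrist','w3.png');s=cam('scene','s3.png')
np.savez('v3.npz',**{k+n:np.array(c[k]) for n,c in(('w',w),('s',s)) for k in('color','mtx','xyz','attitude')})
o=np.zeros((600,800,3),np.uint8)
o[:420,:400]=cv2.resize(w['color'][90:300,220:420,::-1],(400,420),interpolation=2)
o[:,400:]=cv2.resize(s['color'][190:265,335:385,::-1],(400,600),interpolation=2)
cv2.imwrite('pics/c3.png',o)
print(robot.observe()['tool_pos'],robot.observe()['eef_rot'])
```

```text
[ 0.56468621 -0.24492057  0.42746366] [-2.07452133e+00 -2.35650520e+00  5.19254675e-04]
```

View pics/c3.png

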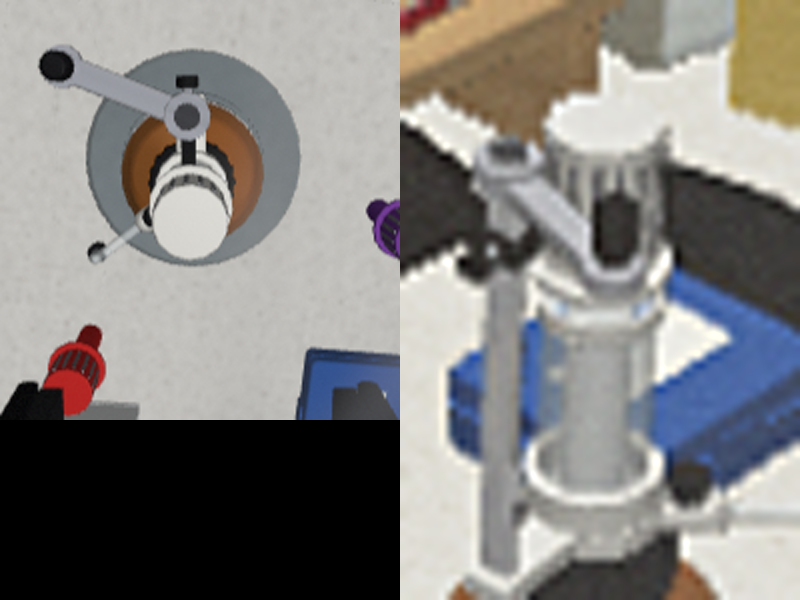

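The lock arm is swung well clear (peg at the left, ~1.9 rad), and the bottle has not moved. The head-top centre is at wrist (315,201). The pointer blade is at wrist (314.5,165) and scene (~349,221). For a good pointer height I take two oblique wrist views from either side.

Call:
{"name": "jog_arm", "arguments": {
  "increments": [
    [[0.03, 0, -0.01], 0, 70],
    [[0.07, -0.01, -0.02], 0, 70],
    [[0.1, -0.02, -0.04], 0, 70],
    [[0.13, -0.03, -0.07], 0, 70],
    [[0.13, -0.03, -0.07], 0, 70],
    [[0.13, -0.03, -0.07], 0, 70],
    [[0.13, -0.03, -0.07], 0, 70]
  ]
}}

```text
clock: 7.45
tool_pos: [0.6949, -0.2756, 0.3604]
eef_rot: [2.076, 2.356, 0.001]
wrist_force: [0.8, -0.5, 0.4]
grip_width: 0.695
finger_force: 0.0
```

```bash
cat > sv.py <<'E'
import sys
from h import *
w=cam('wrist');n=sys.argv[1]
np.savez(n,**{k:np.array(w[k]) for k in('color','mtx','xyz','attitude')})
print(robot.observe()['tool_pos'],proj(w,[.556,-.21,.245]),w['mtx'][0][0])
E
python3 sv.py vR.npz
```

```text
[ 0.69490413 -0.27587005  0.36116577] [115.97986817 111.96400063] 412.51630123492924
```

Call:
{"name": "jog_arm", "arguments": {
  "increments": [
    [[-0.04, 0, 0.05], 0, 70],
    [[-0.08, 0, 0.07], 0, 70],
    [[-0.12, 0, 0.07], 0, 70],
    [[-0.16, 0, 0.07], 0, 70],
    [[-0.2, 0, 0.05], 0, 70],
    [[-0.25, 0, 0.02], 0, 70],
    [[-0.26, 0, 0], 0, 70],
    [[-0.26, 0, 0], 0, 70]
  ]
}}

```text
clock: 8.3
tool_pos: [0.4306, -0.2762, 0.3578]
eef_rot: [-2.081, -2.351, 0.006]
wrist_force: [0.2, 0.8, 1.2]
grip_width: 0.702
finger_force: 0.0
```

Call:
{"name": "jog_arm", "arguments": {
  "increments": [
    [[0, 0, 0], 0, 70],
    [[0, 0, 0], 0, 70]
  ]
}}

```text
clock: 8.5
tool_pos: [0.4371, -0.2764, 0.3608]
eef_rot: [2.074, 2.354, 0.002]
wrist_force: [0.4, -1.0, -0.2]
grip_width: 0.701
finger_force: 0.0
```

```bash
python3 sv.py vL.npz
python3 - <<'E'
from h import *
o=[]
for n in('vL','vR'):
    w=dict(np.load(n+'.npz')); x,y=proj(w,[.556,-.21,.24]).round().astype(int); x0,y0=x-65,max(y-80,0); print(n,x0,y0)
    o.append(cv2.resize(w['color'][y0:y0+195,x0:x0+130,::-1],(400,600),interpolation=2))
cv2.imwrite('pics/c4.png',np.hstack(o))
E
```

```text
[ 0.43713373 -0.2764452   0.36044946] [507.10687141 161.13971457] 412.51630123492924
vL 439 81
vR 55 32
```

View pics/c4.png

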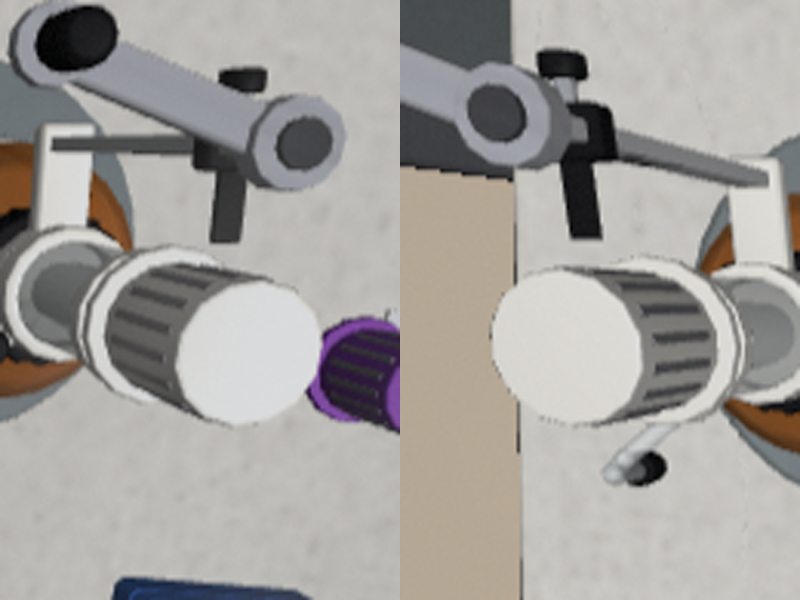

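Both views show the blade tip clearly: L (512.1,159.3), R (115.4,109.3); head-top centre L (519.6,195.4), R (109.3,144.8), whose height (0.264) is known and serves as the check.

Run:
```python
from h import *
L=dict(np.load('vL.npz'));Q=dict(np.load('vR.npz'))
def cr(a,x0,y0): return (x0+a[0]/3.077-.33,y0+a[1]/3.077-.33)
for n,a,b in[('tip',(225,241),(186,238)),('head',(248,352),(167,347)),('pivot',(305,142),(97,112)),('rimL/colbase',(52,145),(370,180))]:
    print(n,two(L,cr(a,439,81),Q,cr(b,55,32)))
print(L['xyz'],Q['xyz'])
```

```text
tip (array([ 0.55710117, -0.20819122,  0.24849807]), np.float64(3.34493140743738e-06))
head (array([ 0.56032582, -0.22930425,  0.26360045]), np.float64(0.00010968110515108591))
pivot (array([ 0.55435765, -0.18798315,  0.27634626]), np.float64(0.00017209821636706503))
rimL/colbase (array([ 0.55461147, -0.18796529,  0.1294797 ]), np.float64(0.0016018797940170221))
[ 0.42767916 -0.20428341  0.52333278] [ 0.68586822 -0.20374074  0.52307313]
```

Axis is (0.5603, −0.2293) (head top measured at 0.2636, expected 0.264), pointer height about 0.248, so the lift is about 30 mm. Going above the head.

Call:
{"name": "jog_arm", "arguments": {
  "increments": [
    [[0, 0, 0.03], 0, 70],
    [[0.03, 0.01, 0.03], 0.015, 70],
    [[0.07, 0.03, 0.03], 0.015, 70],
    [[0.1, 0.04, 0.03], 0.015, 70],
    [[0.123, 0.047, 0.01], 0.015, 70],
    [[0.123, 0.047, -0.03], 0.015, 70],
    [[0.123, 0.047, -0.05], 0.015, 70],
    [[0.123, 0.047, -0.05], 0.015, 70]
  ]
}}

```text
clock: 9.35
tool_pos: [0.558, -0.2288, 0.3056]
eef_rot: [-2.055, -2.369, 0.002]
wrist_force: [0.3, -0.8, -0.1]
grip_width: 0.698
finger_force: 0.0
```

Call:
{"name": "jog_arm", "arguments": {
  "increments": [
    [[0, 0, 0], 0, 70],
    [[0, 0, 0], 0, 70]
  ]
}}

```text
clock: 9.55
tool_pos: [0.5597, -0.2298, 0.3108]
eef_rot: [2.058, 2.369, 0.003]
wrist_force: [0.5, 0.2, 0.1]
grip_width: 0.7
finger_force: 0.0
```

Call:
{"name": "jog_arm", "arguments": {
  "increments": [
    [[0.0005, 0, -0.02], 0, 70],
    [[0.0005, 0, -0.04], 0, 70],
    [[0.0005, 0, -0.06], 0, 70],
    [[0.0005, 0, -0.075], 0, 70],
    [[0.0005, 0, -0.08], 0, 70],
    [[0.0005, 0, -0.08], 0, 70],
    [[0.0005, 0, -0.08], 0, 70],
    [[0.0005, 0, -0.08], 0, 70]
  ],
  "grip_force": 6
}}

```text
clock: 10.35
tool_pos: [0.5595, -0.2299, 0.2298]
eef_rot: [2.059, 2.37, 0.001]
wrist_force: [0.9, 0.3, 0.9]
grip_width: 0.698
finger_force: 0.0
```

Call:
{"name": "jog_arm", "arguments": {
  "increments": [
    [[0, 0, 0], 0, 50],
    [[0, 0, 0], 0, 42],
    [[0, 0, 0], 0, 38],
    [[0, 0, 0], 0, 34],
    [[0, 0, 0], 0, 31],
    [[0, 0, 0], 0, 28],
    [[0, 0, 0], 0, 28],
    [[0, 0, 0], 0, 28]
  ]
}}

```text
clock: 11.15
tool_pos: [0.5589, -0.2297, 0.2286]
eef_rot: [2.06, 2.371, 0.0]
wrist_force: [0.4, -0.1, 0.1]
grip_width: 0.356
finger_force: 6.0
```

Call:
{"name": "jog_arm", "arguments": {
  "increments": [
    [[0, 0, 0], 0, 20],
    [[0, 0, 0], 0, 20],
    [[0, 0, 0.002], 0, 20],
    [[0, 0, 0.005], 0, 20],
    [[0, 0, 0.008], 0, 20],
    [[0, 0, 0.011], 0, 20],
    [[0, 0, 0.014], 0, 20],
    [[0, 0, 0.016], 0, 20]
  ],
  "grip_force": 12
}}

```text
clock: 11.95
tool_pos: [0.5588, -0.2297, 0.245]
eef_rot: [2.06, 2.371, 0.0]
wrist_force: [0.0, -0.2, -0.1]
grip_width: 0.344
finger_force: 12.0
```

Call:
{"name": "jog_arm", "arguments": {
  "increments": [
    [[0, 0, 0.003], 0, 20],
    [[0, 0, 0.006], 0, 20],
    [[0, 0, 0.009], 0, 20],
    [[0, 0, 0.012], 0, 20],
    [[0, 0, 0.0135], 0, 20],
    [[0, 0, 0.0135], 0, 20],
    [[0, 0, 0.0135], 0, 20],
    [[0, 0, 0.0135], 0, 20]
  ]
}}

```text
clock: 12.75
tool_pos: [0.5586, -0.2297, 0.2579]
eef_rot: [-2.06, -2.371, 0.0]
wrist_force: [-0.1, -1.0, -1.7]
grip_width: 0.35
finger_force: 12.0
```

Run:
```python
from h import *
s=cam('scene');print({k:v for k,v in robot.observe().items() if k in('tool_pos','wrist_force','ft_torque','finger_force')})
w=cam('wrist')
for z in(.218,.248): print([proj(s,p).round(1) for p in((.5603,-.2293,z),(.5573,-.208,z))])
o=np.zeros((600,800,3),np.uint8)
o[:,:400]=cv2.resize(s['color'][190:265,335:385,::-1],(400,600),interpolation=2)
o[:480,400:]=cv2.resize(w['color'][80:320,220:420,::-1],(400,480),interpolation=2)
cv2.imwrite('pics/c5.png',o)
```

```text
{'tool_pos': array([ 0.55865571, -0.22966814,  0.25788243]), 'wrist_force': array([-0.65253333, -0.51830364, -0.42071761]), 'ft_torque': array([ 0.08789126, -0.085024  ,  0.01984419]), 'finger_force': 11.977741120592889}
[array([360. , 223.4]), array([353.8, 227.9])]
[array([360.5, 211.3]), array([354.2, 215.7])]
```

View pics/c5.png

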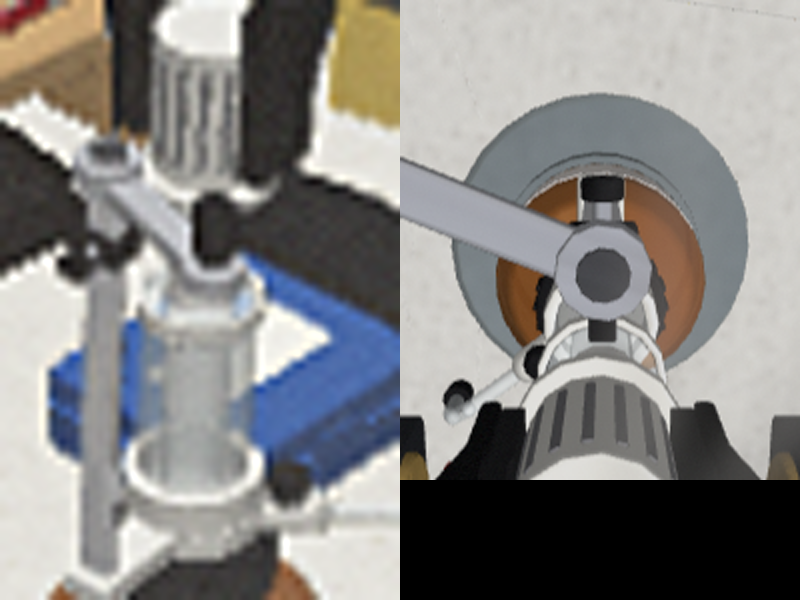

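The head is up about 29.5 mm: in the scene its top moved from row 205.6 to 193, where 30 mm would be 12.1 px. It is held at 12 N with almost no side force. The rim is at about 0.2475 against the pointer at about 0.248, the lock arm is clear and the bottle is in place, so I hand in.

```bash
python3 -c "
from h import *
print(robot.observe()['tool_pos'],robot.observe()['finger_force']);print(robot.hand_in())"
```

```text
[ 0.55864053 -0.22966914  0.2578897 ] 11.977810351895792
the job is handed in; nothing more can be done
None
```

The job is handed in: the locking arm is swung clear (about 1.9 rad), and the piston is drawn up about 29 mm and still held, its rim within an estimated 1 mm of the pointer; hand-in returned no verdict.

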